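# Slide the heavy ingredient crate into its bay

### The job

The tall, heavy ingredient crate stands before the mouth of its parking bay on the prep counter, out of line with it. Push it along the counter into the bay until it stands square and fully back against the stop, keeping it flat on the counter all the way: do not tip it, lift it or press on its lid. Leave the can, the jar and the carton where they stand, and finish clear of everything.

Things in the scene. Friction and masses are not known exactly. Their poses are not given: they have to be found in the camera images.
- crate: Tall white plastic crate with grey ribs and a lid, 90 mm deep (its x), 150 mm wide (its y), 220 mm tall, upright flat sides, loose, about 1.8 kg (give or take a fifth), friction on the counter 0.5 to 0.7. Origin: centre of its underside, z up. At the start it stands 170 to 270 mm before the bay's origin, up to 40 mm to either side, turned up to 0.25 rad.
- crate_foot (a point): Point in the middle of the crate's wide side that is turned away from the bay (its -x side), 30 mm above the counter. Pushed this low the crate slides; pushed on this side higher than about 90 mm it tips over. The crate rises straight above, so lean the fingers (about 45 degrees) towards it to keep the gripper's body from meeting it higher up.
- lid: The crate's flat grey lid, 90 x 150 mm, 16 mm thick, fixed on top of the crate and moving with it; origin in the centre of its underside, 205 mm above the crate's origin. Not to be pressed on.
- bay: Fixed U-shaped bay of black plastic bars 30 mm high, without floor. Origin: on the counter, where the crate's origin is when parked square with its far side against the stop. x points into the bay (about the robot's left), y towards the robot, z up. Stop: inner face at x = 45 mm, 20 mm thick. Side bars, 12 mm thick, from the stop to x = -20 mm, inner faces at y = +-85 mm (10 mm free either side of the crate).
- bay_mouth (a point): Centre of the bay's open mouth, on the counter, at x = -45 mm in the bay's frame, same axes. From the side bars' ends (x = -20 mm) guides flare out to here, 212 mm apart inside. The crate goes in with its x along the bay's x; parked, its -x side is level with this point.
- can: Bystander: upright food can, 66 mm diameter, 100 mm tall, standing beside or behind the bay; origin in the centre of its underside.
- jar: Bystander: upright jar, 54 mm diameter, 85 mm tall, standing beside or behind the bay; origin in the centre of its underside.
- carton: Bystander: small cardboard carton, 50 x 110 mm, 45 mm tall, lying on the robot's side of the bay; origin in the centre of its underside.
Not all that is in view belongs to the job. There is more than one size of the bay; the one meant has the size given above. What is meant by the crate is not pink, and is the larger of those in its own colour.

How it is judged:
By the outcome, as a careful person would: the job done as asked, in the order asked, and still so for the second after the job is handed in, with the robot touching nothing.
It also fails if it takes over 50 s, if anything falls off the work surface, if the arm or the gripper's body presses on something with over 40 N, if the wrist force passes 120 N, or if a joint passes its speed limit or range.

### The arm

A 6-joint arm with a two-finger parallel gripper is mounted at the origin on the work surface. World frame = base frame: x ahead of the robot, y to its left, z up, the work surface at z = 0. Lengths are in m, angles in rad, forces in N, time in s.
With the tool pointing down it reaches from about 0.375 to 0.975 m from the base axis. Payload 3.8 kg.
Tool frame: the origin (TCP) lies midway between the tips of the shut fingers; the grasp point (between the pads) lies 19 mm behind it; x points along the fingers, z is the direction in which the jaws open and shut, and the axes are right-handed (so a half turn about x gives the same grasp; the last joint's range is limited). The gripper opens to 85 mm and grips with 20 to 120 N. Pads are 22 mm wide; open, the fingers measure 114 mm over their backs; the gripper's body (76 mm by 85 mm) begins 54 mm behind the grasp point. The pads swing forward as they close: fully open they stand 13 mm farther back than shut.
Start: joints at [-1.29, 0.264, 1.604, -0, 1.274, -0.037], TCP at [0.211, -0.641, 0.231] pointing down, gripper open.
Joint ranges: [-2.63, 2.63], [-0.94, 2.18], [0.31, 2.57], [-1.31, 4.45], [0, 2.66], [-2.55, 2.55]. Speed limits (rad/s): [2.57, 2.57, 3.14, 3.14, 3.14, 3.14].

### API

Orientations are given as a rotation vector (axis times angle).
In Python, from workcell import * gives the robot as it stands. The module is installed in compiled form; this text tells all that it offers.
- The arm moves only by the tool carry_out, never from a script. Its arguments are lists of equal length, an entry for each row: "offset": the shift along the tool's x, y, z in cm, a list of three; "delta_rot": the turn, a rotation vector about the tool's x, y, z in degrees, a list of three. A call has exactly 5 rows; each row shifts and turns the commanded pose from where the row before left it, along the tool's axes as they then stand; what a row does not reach is not made up. A row lasts 1/12 s, in which the tool goes at most 41.7 mm and 7.16 degrees, less where a joint would pass 70% of its speed; a pose out of reach is approached as far as the arm can. A call is refused whole if a number of a shift passes 4.17 or a number of a turn 7.16, either way. A call with a gripper value outside its range is refused whole. "fingers" is the opening, from -1 (shut) to 1 (fully open), set as the call begins (left out, the last holds). The fingers move at their own pace and stop on an object; "newtons" is the grip in N (left out, the last holds). Time passes only in rows, so rows that do not move let the fingers close, or fill a call up. It gives the time, the measured TCP pose, the force and the opening at its end, in the units of the state.
- read_state(): the state, without advancing time (a new reading comes with each control period).
- read_camera(name): name is "side" or "top" or "wrist"; returns (picture, depth): 480x640x3 uint8, red, green, blue; 480x640 float32, m along the optical axis (not along the pixel's ray), 0 where there is no reading.
- get_calibration(name): a dict with "fx", "fy", "cx", "cy" (pixels), "distortion" ([k1, k2, p1, p2, k3] as OpenCV has them; the pictures are not rectified), "R" (3x3) and "t" (3): a world point X has camera coordinates R X + t; the wrist camera has in their place "mount" (4x4, takes a point from camera to tool coordinates, whose origin is the TCP and whose axes are the tool frame's). Camera axes: x right, y down, z forward; pixel columns grow to the right and rows downward; lengths in m; the calibration is good to about 2 mm. A picture is of the moment at which its call begins: read the wrist's pose just before it. get_calibration takes no time and is no camera call.
- finish_job(): hands the job in, once; it reports no verdict.
The state is a dict: "time": time; "q": joint angles; "joint_vel": joint speeds; "joint_torque": joint torques, N m; "tool_pos": TCP position; "tcp_rot": TCP orientation; "wrist_force": force on the tool from outside, world axes, zero at the start; "torque": the same for the moment, N m; "width": opening from 0.0 (shut) to 1.0 (fully open).
Only numpy, scipy, OpenCV 4.12 (cv2) and the standard library are available. Lean on these libraries where they do the work, as an engineer would, in place of code of your own. Each camera call takes 0.05 s, during which the arm holds its last target. There are 200 camera calls.

## Working session

There is one attempt and no reset: what is moved stays moved. The work goes in short steps, Python scripts to look and compute and a tool call to move; the robot and the scene stay as the last step left them, time stands still between calls to the robot, and variables do not carry over. Pictures are saved under pics/ and viewed, about 8 in all and at most 12, crops included, and the job is handed in when it is done.

Besides the shell and the picture viewer there is one more tool, called after ">>>" by a JSON object that holds its "op" and its "data". carry_out: Moves the arm, as the interface text tells. Its arguments: {"type":"object","properties":{"offset":{"type":"array"},"delta_rot":{"type":"array"},"fingers":{"type":"number"},"newtons":{"type":"number"}},"required":["offset","delta_rot"]}

```bash
mkdir -p pics; cat > h.py <<'E'
from workcell import *
import numpy as np, cv2
from scipy.spatial.transform import Rotation as Ro
def snap(n,f):
    p,d=read_camera(n); cv2.imwrite(f'pics/{f}.png',p[:,:,::-1]); np.save(f'pics/{f}_d.npy',d); return p,d
def world(n,uv,d):
    c=get_calibration(n); K=np.array([[c['fx'],0,c['cx']],[0,c['fy'],c['cy']],[0,0,1]])
    uv=np.array(uv,float).reshape(-1,1,2); n_=cv2.undistortPoints(uv,K,np.array(c['distortion'])).reshape(-1,2)
    z=np.array([d[int(round(v)),int(round(u))] for u,v in uv.reshape(-1,2)])
    P=np.c_[n_*z[:,None],z]; return (P-np.array(c['t']))@np.array(c['R'])
def plane(n,uv,h):
    c=get_calibration(n); K=np.array([[c['fx'],0,c['cx']],[0,c['fy'],c['cy']],[0,0,1]])
    uv=np.array(uv,float).reshape(-1,1,2); n_=cv2.undistortPoints(uv,K,np.array(c['distortion'])).reshape(-1,2)
    R=np.array(c['R']);t=np.array(c['t']); o=-R.T@t; r=np.c_[n_,np.ones(len(n_))]@R
    return o+r*((h-o[2])/r[:,2])[:,None]
E
python3 - <<'E'
from h import *
snap('top','top0'); snap('side','side0'); print(read_state())
for n in('top','side'):
    c=get_calibration(n); print(n,-np.array(c['R']).T@c['t'],np.array(c['R']).round(2).tolist())
E
```

```text
{'time': 0.1, 'q': array([-1.28989229e+00,  2.64717842e-01,  1.60524133e+00, -1.23742452e-05,
        1.27370174e+00, -3.68997314e-02]), 'joint_vel': array([ 0.00088059, -0.00109134, -0.00103283,  0.00292098,  0.00064125,
        0.00104349]), 'joint_torque': array([-2.06229702e-04, -5.16706288e+01, -3.68591845e+01, -3.42349961e-05,
        6.37778838e-03, -5.34720334e-05]), 'tool_pos': array([ 0.21073544, -0.64056354,  0.23005745]), 'tcp_rot': array([ 0.97325517,  1.344631  , -0.97115872]), 'wrist_force': array([ 0.44700272, -0.2670861 ,  0.81243619]), 'torque': array([-0.0282823 , -0.01641477, -0.02991818]), 'width': 1.0002999354340778}
top [0.44656193 0.01084882 1.13013397] [[-0.01, -1.0, -0.01], [-0.99, 0.01, -0.12], [0.12, 0.01, -0.99]]
side [0.15194105 0.87042194 1.02930888] [[-0.89, -0.45, 0.01], [-0.32, 0.61, -0.73], [0.32, -0.65, -0.68]]
```

View pics/top0.png

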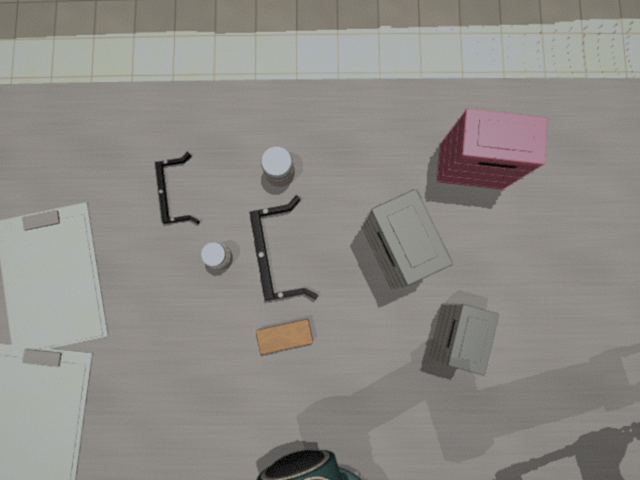

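View pics/side0.png

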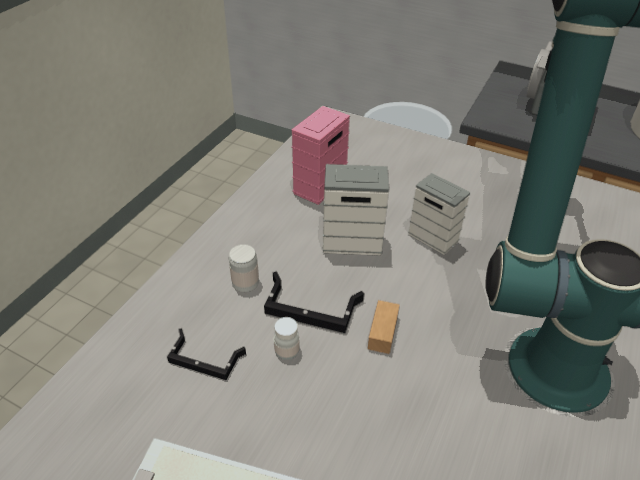

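Top view: the target bay is the large black U (stop about (262,255), opening right). The crate is the larger grey one (lid centre about (411,238)), turned relative to the bay. A small grey crate stands at (472,340) and the pink one at (493,148). Next I measure the lid and the bay.

```bash
cat >> h.py <<'E'
def cloud(n,d):
    v,u=np.mgrid[0:480,0:640]; uv=np.c_[u.ravel(),v.ravel()]
    P=world(n,uv,d).reshape(480,640,3); P[d==0]=np.nan; return P
def lidrect(P,c,z0=0.212,z1=0.235):
    m=(P[...,2]>z0)&(P[...,2]<z1)&(np.hypot(P[...,0]-c[0],P[...,1]-c[1])<0.13)
    return cv2.minAreaRect((P[m][:,:2]*1000).astype(np.float32)),m.sum(),np.median(P[m][:,2])
E
python3 - <<'E'
from h import *
p=cv2.imread('pics/top0.png'); d=np.load('pics/top0_d.npy'); P=cloud('top',d)
print('lidc',P[238,411]); print(lidrect(P,P[238,411]))
print('small',P[340,478],lidrect(P,P[340,478],P[340,478,2]-.01,P[340,478,2]+.01)); print('pink',P[135,510])
dark=(p.max(2)<45); r=np.zeros_like(dark); r[190:310,245:325]=1
m=dark&r&(P[...,2]>0.02)&(P[...,2]<.045); Q=P[m]
print('bay',m.sum(),np.median(Q[:,2])); print(cv2.minAreaRect((Q[:,:2]*1000).astype(np.float32)))
# stop bar only
n,l,st,ce=cv2.connectedComponentsWithStats(m.astype(np.uint8)); print(st)
a=cv2.resize(p[170:320,230:480],None,fx=3.2,fy=3.2,interpolation=cv2.INTER_CUBIC); cv2.imwrite('pics/c1.png',a)
E
```

```text
lidc [ 0.55536169 -0.15037044  0.2176468 ]
(((558.8157958984375, -151.83367919921875), (150.04185485839844, 90.7022705078125), 24.33789825439453), np.int64(4286), np.float64(0.21749059750688443))
small [ 0.37392691 -0.27634212  0.16657253] (((375.4372863769531, -267.7097473144531), (71.87479400634766, 114.36099243164062), 73.69805145263672), np.int64(2472), np.float64(0.16723856460930603))
pink [ 0.74055551 -0.33371353  0.22086394]
bay 253 0.027528767815927734
((560.02294921875, 92.59637451171875), (207.76272583007812, 108.49124908447266), 8.910428047180176)
[[     0      0    640    480 306947]
 [   294    196      3      3      4]
 [   268    199     32     15     56]
 [   291    202      1      1      1]
 [   279    207      1      1      1]
 [   285    206      1      1      1]
 [   272    208      1      1      1]
 [   258    211      8      9     20]
 [   251    212      2      6     10]
 [   251    219      2      4      5]
 [   260    221      8     40     42]
 [   252    224      1      1      1]
 [   253    226      2      3      4]
 [   255    226      1      1      1]
 [ 
[... 399 characters left out ...]
     10     11]
 [   267    262      2     10     10]
 [   261    271      1      1      1]
 [   261    273      2      5      6]
 [   269    273      2     10     10]
 [   262    281      1      1      1]
 [   263    285      1      1      1]
 [   271    284      7     15     23]
 [   263    287      1      2      2]
 [   303    289      1      2      2]
 [   264    290      1      2      2]
 [   304    292      3      2      3]
 [   264    294      1      1      1]
 [   285    295      1      2      2]
 [   288    295      1      1      1]
 [   291    295      1      1      1]
 [   294    294      1      1      1]
 [   266    299      2      1      2]
 [   269    299      1      1      1]]
```

View pics/c1.png

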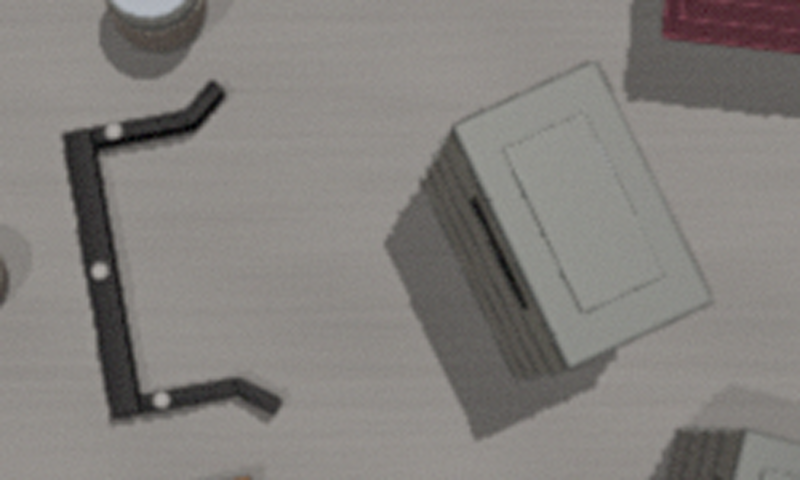

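Crop: bay stop's top outer edge runs (65,133)–(112,420), inner edge (98,150)–(138,392); its centre screw is at (100,271), side screws at (113,131) and (162,400).

```bash
python3 - <<'E'
from h import *
u=np.array([[65,133],[112,420],[98,150],[138,392],[100,271],[113,131],[162,400],[217,84],[278,408]])/3.2+[230,170]
W=plane('top',u,0.03); print(W.round(4))
for a,b in((0,1),(2,3),(5,6)):
    e=W[b]-W[a]; print(np.linalg.norm(e),'bay x yaw deg',np.degrees(np.arctan2(e[1],e[0]))-180+90+180)
th=np.arctan2(*(W[3]-W[2])[[1,0]])+np.pi/2
E
```

```text
[[0.637  0.1581 0.03  ]
 [0.4463 0.1255 0.03  ]
 [0.6253 0.1359 0.03  ]
 [0.4645 0.1086 0.03  ]
 [0.5443 0.134  0.03  ]
 [0.6381 0.126  0.03  ]
 [0.4592 0.0928 0.03  ]
 [0.6695 0.0564 0.03  ]
 [0.4536 0.0168 0.03  ]]
0.19341315961035332 bay x yaw deg -80.3030294344344
0.1631332736889429 bay x yaw deg -80.3412750096208
0.1819525214719111 bay x yaw deg -79.49086764795652
```

```bash
cat >> h.py <<'E'
BO=np.array([.5527,.078]); BY=np.radians(99.7)
def b2w(x,y): c,s=np.cos(BY),np.sin(BY); return BO+np.array([c*x-s*y,s*x+c*y])
def w2b(p): c,s=np.cos(BY),np.sin(BY); d=np.array(p[:2])-BO; return np.array([c*d[0]+s*d[1],-s*d[0]+c*d[1]])
def orient(hd,lean,sg=1):   # heading in bay frame (deg), lean deg from vertical
    h=BY+np.radians(hd); l=np.radians(lean); f=np.array([np.cos(h),np.sin(h),0])
    x=f*np.sin(l)-np.array([0,0,1])*np.cos(l); z=sg*np.array([-np.sin(h),np.cos(h),0]); return np.c_[x,np.cross(z,x),z]
def goto(p,R,n,cur=None):
    s=read_state(); P=np.array(s['tool_pos']) if cur is None else cur[0]; Q=Ro.from_rotvec(s['tcp_rot']) if cur is None else cur[1]
    dr=(Q.inv()*Ro.from_matrix(R)).as_rotvec()
    for i in range(n):
        d=(p-P)/(n-i); o=Q.inv().apply(d); print((o*100).round(2).tolist(),np.degrees(dr/n).round(2).tolist())
        P=P+d; Q=Q*Ro.from_rotvec(dr/n)
    return P,Q
def st():
    s=read_state(); R=Ro.from_rotvec(s['tcp_rot']).as_matrix(); x=R[:,0]
    print('t',s['time'],'pos',np.round(s['tool_pos'],4),'bay',(w2b(s['tool_pos'])*1000).round(1),'hd',round(np.degrees(np.arctan2(x[1],x[0])-BY),1),'lean',round(np.degrees(np.arccos(-x[2])),1),'zz',R[2,2].round(3),'F',np.round(s['wrist_force'],1),'q',np.round(s['q'],2))
E
python3 - <<'E'
from h import *
st(); print(Ro.from_rotvec(read_state()['tcp_rot']).as_matrix().round(2))
p=cv2.imread('pics/top0.png'); d=np.load('pics/top0_d.npy'); P=cloud('top',d)
print('pink',lidrect(P,P[135,510])[0], cv2.boxPoints(lidrect(P,P[135,510])[0]))
w=b2w(-.3395,.0416); print(w)
for sg in(1,-1):
    R=orient(-18,45,sg); print(sg); c=goto(np.r_[w,.32],R,20)
E
```

```text
t 0.1 pos [ 0.2107 -0.6406  0.2301] bay [-650.7  458.1] hd 6.7 lean 0.1 zz -0.002 F [ 0.4 -0.3  0.8] q [-1.29  0.26  1.61 -0.    1.27 -0.04]
[[-0.    0.95  0.31]
 [ 0.    0.31 -0.95]
 [-1.    0.   -0.  ]]
pink ((741.1446533203125, -325.7066650390625), (150.79153442382812, 91.4171142578125), 82.67169952392578) [[ 686.1924  -394.65625]
 [ 776.8628  -406.3169 ]
 [ 796.0969  -256.75708]
 [ 705.4265  -245.09644]]
[ 0.56889688 -0.26365549]
1
[-0.45, 2.29, -1.23] [5.48, 2.26, -1.4]
[-0.45, 2.15, -1.46] [5.48, 2.26, -1.4]
[-0.44, 1.99, -1.68] [5.48, 2.26, -1.4]
[-0.41, 1.81, -1.88] [5.48, 2.26, -1.4]
[-0.38, 1.61, -2.05] [5.48, 2.26, -1.4]
[-0.33, 1.4, -2.21] [5.48, 2.26, -1.4]
[-0.27, 1.17, -2.35] [5.48, 2.26, -1.4]
[-0.2, 0.94, -2.46] [5.48, 2.26, -1.4]
[-0.12, 0.69, -2.54] [5.48, 2.26, -1.4]
[-0.03, 0.45, -2.6] [5.48, 2.26, -1.4]
[0.06, 0.2, -2.63] [5.48, 2.26, -1.4]
[0.16, -0.05, -2.63] [5.48, 2.26, -1.4]
[0.27, -0.3, -2.61] [5.48, 2.26, -1.4]
[0.38, -0.54, -2.55] [5.48, 2.26, -1.4]
[0.5, -0.77, -2.47] [5.48, 2.26, -1.4]
[0.62, -0.98, -2.37] [5.48, 2.26, -1.4]
[0.73, -1.19, -2.24] [5.48,
[... 205 characters left out ...]
.24, 2.01]
[-0.23, 2.43, -1.0] [-3.0, 1.24, 2.01]
[-0.13, 2.49, -0.87] [-3.0, 1.24, 2.01]
[-0.02, 2.53, -0.74] [-3.0, 1.24, 2.01]
[0.08, 2.57, -0.61] [-3.0, 1.24, 2.01]
[0.18, 2.59, -0.47] [-3.0, 1.24, 2.01]
[0.28, 2.6, -0.33] [-3.0, 1.24, 2.01]
[0.38, 2.6, -0.19] [-3.0, 1.24, 2.01]
[0.47, 2.59, -0.04] [-3.0, 1.24, 2.01]
[0.56, 2.58, 0.11] [-3.0, 1.24, 2.01]
[0.65, 2.54, 0.25] [-3.0, 1.24, 2.01]
[0.73, 2.5, 0.4] [-3.0, 1.24, 2.01]
[0.81, 2.45, 0.55] [-3.0, 1.24, 2.01]
[0.88, 2.39, 0.69] [-3.0, 1.24, 2.01]
[0.95, 2.32, 0.84] [-3.0, 1.24, 2.01]
[1.01, 2.24, 0.98] [-3.0, 1.24, 2.01]
[1.06, 2.14, 1.11] [-3.0, 1.24, 2.01]
[1.11, 2.04, 1.25] [-3.0, 1.24, 2.01]
[1.15, 1.94, 1.38] [-3.0, 1.24, 2.01]
```

>>> {"op": "carry_out", "data": {"offset": [[-0.5, 2.3, -1.2], [-0.4, 2.4, -1.1], [-0.3, 2.4, -1.0], [-0.2, 2.5, -0.9], [-0.1, 2.5, -0.7]], "delta_rot": [[-3, 1.2, 2], [-3, 1.2, 2], [-3, 1.2, 2], [-3, 1.2, 2], [-3, 1.2, 2]], "fingers": 1}}

```text
time: 0.52
tool_pos: [0.301, -0.5466, 0.2565]
tcp_rot: [0.931, 1.407, -0.599]
wrist_force: [-0.3, -0.4, -1.0]
width: 1.0
```

>>> {"op": "carry_out", "data": {"offset": [[0, 2.6, -0.6], [0.1, 2.6, -0.5], [0.2, 2.6, -0.3], [0.3, 2.6, -0.2], [0.4, 2.6, 0]], "delta_rot": [[-3, 1.2, 2], [-3, 1.2, 2], [-3, 1.2, 2], [-3, 1.2, 2], [-3, 1.2, 2]]}}

```text
time: 0.93
tool_pos: [0.3906, -0.4534, 0.2826]
tcp_rot: [0.872, 1.44, -0.232]
wrist_force: [0.8, -0.0, 0.9]
width: 0.997
```

```bash
python3 - <<'E'
from h import *
st(); w=b2w(-.3395,.0416)
c=goto(np.r_[w,.30],orient(-18,45,-1),10)
E
```

```text
t 0.9333 pos [ 0.3906 -0.4534  0.2826] bay [-496.5  249.3] hd -35.2 lean 23.2 zz -0.107 F [ 0.8 -0.   0.9] q [-1.09  0.23  1.6   0.32  1.56 -0.41]
[0.82, 2.48, 0.13] [-2.99, 1.27, 2.03]
[0.9, 2.43, 0.27] [-2.99, 1.27, 2.03]
[0.98, 2.38, 0.42] [-2.99, 1.27, 2.03]
[1.05, 2.32, 0.56] [-2.99, 1.27, 2.03]
[1.12, 2.25, 0.71] [-2.99, 1.27, 2.03]
[1.18, 2.17, 0.85] [-2.99, 1.27, 2.03]
[1.23, 2.08, 0.98] [-2.99, 1.27, 2.03]
[1.28, 1.98, 1.12] [-2.99, 1.27, 2.03]
[1.32, 1.87, 1.25] [-2.99, 1.27, 2.03]
[1.36, 1.76, 1.37] [-2.99, 1.27, 2.03]
```

>>> {"op": "carry_out", "data": {"offset": [[0.8, 2.5, 0.1], [0.9, 2.4, 0.3], [1.0, 2.4, 0.4], [1.0, 2.3, 0.6], [1.1, 2.3, 0.7]], "delta_rot": [[-3, 1.3, 2], [-3, 1.3, 2], [-3, 1.3, 2], [-3, 1.3, 2], [-3, 1.3, 2]]}}

```text
time: 1.35
tool_pos: [0.4801, -0.3588, 0.2913]
tcp_rot: [0.799, 1.451, 0.137]
wrist_force: [0.3, 0.1, -0.5]
width: 0.994
```

>>> {"op": "carry_out", "data": {"offset": [[1.2, 2.2, 0.8], [1.2, 2.1, 1.0], [1.3, 2.0, 1.1], [1.3, 1.9, 1.2], [1.4, 1.8, 1.4]], "delta_rot": [[-3, 1.3, 2], [-3, 1.3, 2], [-3, 1.3, 2], [-3, 1.3, 2], [-3, 1.3, 2]]}}

```text
time: 1.77
tool_pos: [0.5689, -0.2624, 0.2999]
tcp_rot: [0.71, 1.432, 0.502]
wrist_force: [-0.1, -1.2, -0.2]
width: 0.998
```

```bash
python3 - <<'E'
from h import *
st(); w=b2w(-.3395,.0416)
c=goto(np.r_[w,.02],orient(-18,45,-1),10)
p,d=snap('top','top1'); cv2.imwrite('pics/c2.png',p[100:480,200:600,::-1])
E
```

```text
t 1.7667 pos [ 0.5689 -0.2624  0.2999] bay [-338.2   41.4] hd -17.4 lean 44.8 zz -0.005 F [-0.1 -1.2 -0.2] q [-0.79  0.4   1.49  0.6   1.76 -0.69]
[1.98, -1.98, 0.02] [0.0, -0.04, 0.02]
[1.98, -1.98, 0.01] [0.0, -0.04, 0.02]
[1.98, -1.98, 0.01] [0.0, -0.04, 0.02]
[1.98, -1.98, 0.01] [0.0, -0.04, 0.02]
[1.98, -1.98, 0.01] [0.0, -0.04, 0.02]
[1.97, -1.98, 0.01] [0.0, -0.04, 0.02]
[1.97, -1.99, 0.01] [0.0, -0.04, 0.02]
[1.97, -1.99, 0.01] [0.0, -0.04, 0.02]
[1.97, -1.99, 0.0] [0.0, -0.04, 0.02]
[1.97, -1.99, 0.0] [0.0, -0.04, 0.02]
```

View pics/c2.png

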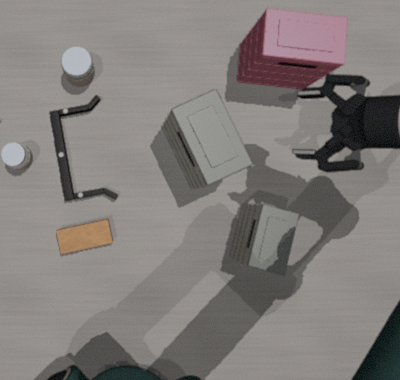

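The crate hasn't moved, and the gripper stands between the pink crate and the small crate with room on both sides. I descend.

>>> {"op": "carry_out", "data": {"offset": [[2, -2, 0], [2, -2, 0], [2, -2, 0], [2, -2, 0], [2, -2, 0]], "delta_rot": [[0, 0, 0], [0, 0, 0], [0, 0, 0], [0, 0, 0], [0, 0, 0]]}}

```text
time: 2.23
tool_pos: [0.5673, -0.2638, 0.1572]
tcp_rot: [0.71, 1.432, 0.498]
wrist_force: [0.9, -0.9, 1.0]
width: 1.002
```

>>> {"op": "carry_out", "data": {"offset": [[2, -2, 0], [2, -2, 0], [2, -2, 0], [1.9, -1.9, 0], [1.9, -1.9, 0]], "delta_rot": [[0, 0, 0], [0, 0, 0], [0, 0, 0], [0, 0, 0], [0, 0, 0]]}}

```text
time: 2.65
tool_pos: [0.5663, -0.2645, 0.0185]
tcp_rot: [0.711, 1.432, 0.498]
wrist_force: [0.1, -0.4, -0.4]
width: 1.001
```

```bash
cat >> h.py <<'E'
def look(f):
    p,d=snap('top',f); P=cloud('top',d)
    m=(P[...,2]>.212)&(P[...,2]<.226)&(P[...,1]>-.26)&(P[...,0]<.69); n,l,s,_=cv2.connectedComponentsWithStats(m.astype(np.uint8))
    m=l==1+np.argmax(s[1:,4]); r=cv2.minAreaRect((P[m][:,:2]*1000).astype(np.float32))
    a=r[2] if r[1][0]>r[1][1] else r[2]-90
    a=a+90-np.degrees(BY); a=(a+90)%180-90
    print('crate bay',(w2b(np.array(r[0])/1000)*1000).round(1),'th',round(a,1),'size',np.round(r[1]),'z',np.median(P[m][:,2]).round(4),'tilt',(P[m][:,2].max()-P[m][:,2].min()).round(4))
    return p,d
E
python3 - <<'E'
from h import *
st(); look('top2'); p,d=snap('side','side2')
a=p[100:330,220:520,::-1]; cv2.imwrite('pics/c3.png',cv2.resize(a,None,fx=2,fy=2))
E
```

```text
t 2.65 pos [ 0.5663 -0.2645  0.0185] bay [-339.9   44.3] hd -17.5 lean 44.7 zz -0.006 F [ 0.1 -0.4 -0.4] q [-0.79  0.68  1.64  0.6   1.4  -0.93]
crate bay [-227.7   32.7] th 14.6 size [150.  91.] z 0.2175 tilt 0.0131
```

View pics/c3.png

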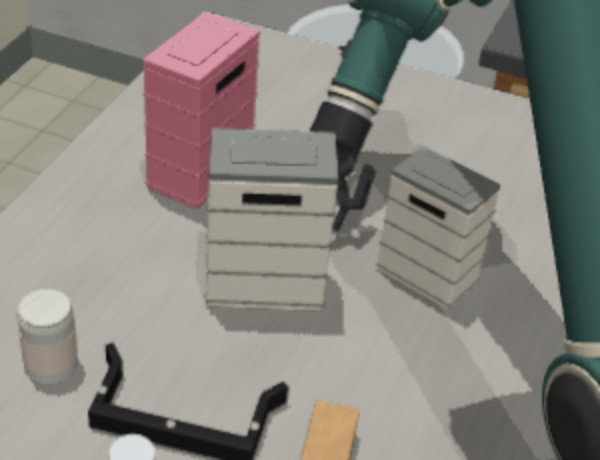

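The gripper stands behind the crate with its fingers low and clear of both neighbours. I start pushing.

>>> {"op": "carry_out", "data": {"offset": [[0.7, 0.7, 0], [0.7, 0.7, 0], [0.6, 0.6, 0], [0.5, 0.5, 0], [0.5, 0.5, 0]], "delta_rot": [[0, 0, 0], [0, 0, 0], [0, 0, 0], [0, 0, 0], [0, 0, 0]]}}

```text
time: 3.17
tool_pos: [0.5737, -0.222, 0.0219]
tcp_rot: [0.708, 1.43, 0.499]
wrist_force: [0.6, 0.6, -0.0]
width: 1.0
```

>>> {"op": "carry_out", "data": {"offset": [[0.5, 0.5, 0], [0.5, 0.5, 0], [0.5, 0.5, 0], [0.5, 0.5, 0], [0.5, 0.5, 0]], "delta_rot": [[0, 0, 0], [0, 0, 0], [0, 0, 0], [0, 0, 0], [0, 0, 0]]}}

```text
time: 3.58
tool_pos: [0.5785, -0.1908, 0.0209]
tcp_rot: [0.703, 1.43, 0.494]
wrist_force: [-4.6, -11.9, 2.0]
width: 0.998
```

```bash
python3 - <<'E'
from h import *
st(); look('top3')
E
```

```text
t 3.5833 pos [ 0.5785 -0.1908  0.0209] bay [-269.3   19.9] hd -17.7 lean 44.3 zz -0.001 F [ -4.6 -11.9   2. ] q [-0.71  0.61  1.74  0.65  1.33 -0.91]
crate bay [-207.    24.5] th 7.4 size [150.  91.] z 0.2175 tilt 0.013
```

>>> {"op": "carry_out", "data": {"offset": [[0.5, 0.5, 0], [0.5, 0.5, 0], [0.5, 0.5, 0], [0.5, 0.5, 0], [0.5, 0.5, 0]], "delta_rot": [[0, 0, 0], [0, 0, 0], [0, 0, 0], [0, 0, 0], [0, 0, 0]]}}

```text
time: 4.05
tool_pos: [0.5828, -0.1555, 0.0207]
tcp_rot: [0.703, 1.431, 0.496]
wrist_force: [-4.7, -11.8, 3.6]
width: 1.001
```

```bash
python3 - <<'E'
from h import *
st(); look('top4')
E
```

```text
t 4.05 pos [ 0.5828 -0.1555  0.0207] bay [-235.2    9.6] hd -17.6 lean 44.3 zz -0.002 F [ -4.7 -11.8   3.6] q [-0.66  0.59  1.78  0.68  1.3  -0.89]
crate bay [-179.4    8.7] th -0.3 size [150.  90.] z 0.2175 tilt 0.0131
```

```bash
python3 - <<'E'
from h import *
goto(np.r_[b2w(-.193,.0055),.020],orient(-3,45,-1),10)
E
```

```text
[0.28, 0.28, -0.09] [-1.06, 1.03, 0.05]
[0.29, 0.28, -0.08] [-1.06, 1.03, 0.05]
[0.29, 0.28, -0.07] [-1.06, 1.03, 0.05]
[0.29, 0.28, -0.06] [-1.06, 1.03, 0.05]
[0.29, 0.28, -0.05] [-1.06, 1.03, 0.05]
[0.29, 0.28, -0.04] [-1.06, 1.03, 0.05]
[0.29, 0.28, -0.03] [-1.06, 1.03, 0.05]
[0.29, 0.28, -0.02] [-1.06, 1.03, 0.05]
[0.29, 0.28, -0.01] [-1.06, 1.03, 0.05]
[0.29, 0.28, 0.01] [-1.06, 1.03, 0.05]
```

>>> {"op": "carry_out", "data": {"offset": [[0.3, 0.3, -0.1], [0.3, 0.3, -0.1], [0.3, 0.3, -0.1], [0.3, 0.3, -0.1], [0.3, 0.3, -0.05]], "delta_rot": [[-1, 1, 0], [-1, 1, 0], [-1, 1, 0], [-1, 1, 0], [-1, 1, 0]]}}

```text
time: 4.52
tool_pos: [0.5808, -0.134, 0.0207]
tcp_rot: [0.617, 1.481, 0.592]
wrist_force: [-3.1, -11.2, 2.9]
width: 1.0
```

>>> {"op": "carry_out", "data": {"offset": [[0.3, 0.3, 0], [0.3, 0.3, 0], [0.3, 0.3, 0], [0.3, 0.3, 0], [0.3, 0.3, 0]], "delta_rot": [[-1, 1, 0], [-1, 1, 0], [-1, 1, 0], [-1, 1, 0], [-1, 1, 0]]}}

```text
time: 4.93
tool_pos: [0.5824, -0.1132, 0.0206]
tcp_rot: [0.53, 1.524, 0.684]
wrist_force: [3.0, -10.2, -0.2]
width: 1.0
```

```bash
python3 - <<'E'
from h import *
st(); look('top5')
E
```

```text
t 4.9333 pos [ 0.5824 -0.1132  0.0206] bay [-193.5    3. ] hd -3.7 lean 44.3 zz -0.001 F [  3.  -10.2  -0.2] q [-0.56  0.63  1.72  0.59  1.38 -0.96]
crate bay [-151.7    0.7] th -3.7 size [150.  90.] z 0.2174 tilt 0.0129
```

>>> {"op": "carry_out", "data": {"offset": [[0.5, 0.5, 0], [0.5, 0.5, 0], [0.5, 0.5, 0], [0.5, 0.5, 0], [0.5, 0.5, 0]], "delta_rot": [[-0.5, 0.5, 0], [-0.5, 0.5, 0], [-0.5, 0.5, 0], [-0.5, 0.5, 0], [-0.5, 0.5, 0]]}}

```text
time: 5.4
tool_pos: [0.5782, -0.0783, 0.0206]
tcp_rot: [0.484, 1.545, 0.731]
wrist_force: [2.9, -11.6, 2.3]
width: 1.001
```

```bash
python3 - <<'E'
from h import *
st(); look('top6')
E
```

```text
t 5.4 pos [ 0.5782 -0.0783  0.0206] bay [-158.4    1.2] hd -0.2 lean 44.3 zz -0.001 F [  2.9 -11.6   2.3] q [-0.51  0.61  1.74  0.59  1.37 -0.97]
crate bay [-116.6    1.6] th -0.3 size [150.  90.] z 0.2174 tilt 0.0139
```

>>> {"op": "carry_out", "data": {"offset": [[0.5, 0.5, 0], [0.5, 0.5, 0], [0.5, 0.5, 0], [0.5, 0.5, 0], [0.5, 0.5, 0]], "delta_rot": [[0, 0, 0], [0, 0, 0], [0, 0, 0], [0, 0, 0], [0, 0, 0]]}}

```text
time: 5.87
tool_pos: [0.5723, -0.0435, 0.0206]
tcp_rot: [0.485, 1.545, 0.731]
wrist_force: [2.1, -12.9, 3.4]
width: 1.001
```

>>> {"op": "carry_out", "data": {"offset": [[0.5, 0.5, 0], [0.5, 0.5, 0], [0.5, 0.5, 0], [0.5, 0.5, 0], [0.5, 0.5, 0]], "delta_rot": [[0, 0, 0], [0, 0, 0], [0, 0, 0], [0, 0, 0], [0, 0, 0]]}}

```text
time: 6.28
tool_pos: [0.5666, -0.0085, 0.0206]
tcp_rot: [0.485, 1.545, 0.732]
wrist_force: [2.6, -12.4, 3.5]
width: 0.996
```

```bash
python3 - <<'E'
from h import *
st(); p,d=look('top7')
a=p[170:320,230:430,::-1]; cv2.imwrite('pics/c4.png',cv2.resize(a,None,fx=4,fy=4,interpolation=cv2.INTER_CUBIC))
E
```

```text
t 6.2833 pos [ 0.5666 -0.0085  0.0206] bay [-87.6   0.9] hd -0.2 lean 44.3 zz -0.0 F [  2.6 -12.4   3.5] q [-0.43  0.56  1.84  0.64  1.31 -0.95]
crate bay [-45.9   1.3] th -0.1 size [150.  90.] z 0.2174 tilt 0.0133
```

View pics/c4.png

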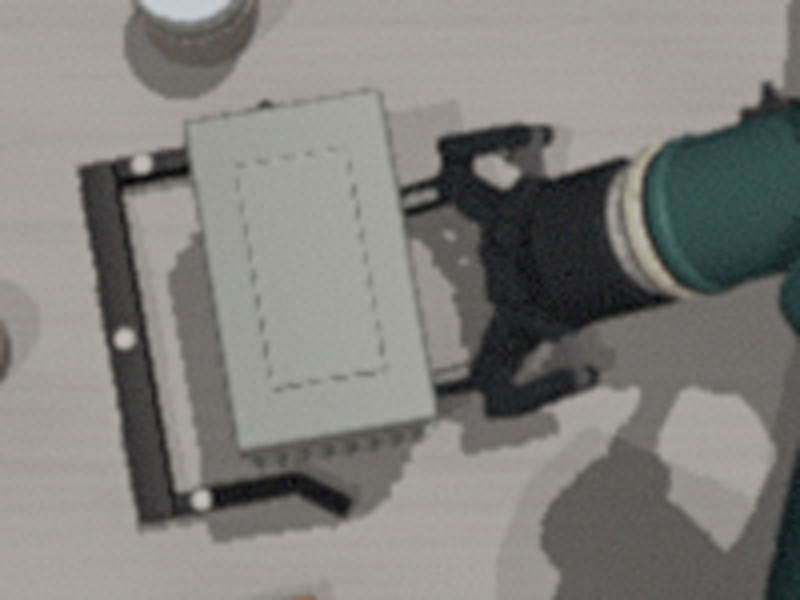

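The crate is square between the side bars, with its front about 46 mm short of the stop and both fingers on its rear face. I push on and slow down near the stop.

>>> {"op": "carry_out", "data": {"offset": [[0.5, 0.5, 0], [0.5, 0.5, 0], [0.5, 0.5, 0], [0.5, 0.5, 0], [0.4, 0.4, 0]], "delta_rot": [[0, 0, 0], [0, 0, 0], [0, 0, 0], [0, 0, 0], [0, 0, 0]]}}

```text
time: 6.75
tool_pos: [0.5611, 0.0253, 0.0205]
tcp_rot: [0.485, 1.544, 0.732]
wrist_force: [2.8, -13.1, 4.7]
width: 1.0
```

>>> {"op": "carry_out", "data": {"offset": [[0.2, 0.2, 0], [0.15, 0.15, 0], [0.1, 0.1, 0], [0.1, 0.1, 0], [0.1, 0.1, 0]], "delta_rot": [[0, 0, 0], [0, 0, 0], [0, 0, 0], [0, 0, 0], [0, 0, 0]]}}

```text
time: 7.17
tool_pos: [0.5596, 0.034, 0.0205]
tcp_rot: [0.485, 1.544, 0.732]
wrist_force: [2.1, -13.1, 4.0]
width: 1.0
```

```bash
python3 - <<'E'
from h import *
st(); p,d=look('top8')
E
```

```text
t 7.1667 pos [0.5596 0.034  0.0205] bay [-44.6   0.6] hd -0.3 lean 44.3 zz 0.0 F [  2.1 -13.1   4. ] q [-0.37  0.53  1.89  0.68  1.27 -0.93]
crate bay [-2.8  1. ] th -0.3 size [150.  90.] z 0.2176 tilt 0.0127
```

>>> {"op": "carry_out", "data": {"offset": [[0.1, 0.1, 0], [0.05, 0.05, 0], [0.05, 0.05, 0], [0.05, 0.05, 0], [0, 0, 0]], "delta_rot": [[0, 0, 0], [0, 0, 0], [0, 0, 0], [0, 0, 0], [0, 0, 0]]}}

```text
time: 7.63
tool_pos: [0.5591, 0.0376, 0.0205]
tcp_rot: [0.485, 1.544, 0.732]
wrist_force: [2.3, -11.6, 4.5]
width: 1.001
```

>>> {"op": "carry_out", "data": {"offset": [[0.05, 0.05, 0], [0.05, 0.05, 0], [0.05, 0.05, 0], [0, 0, 0], [0, 0, 0]], "delta_rot": [[0, 0, 0], [0, 0, 0], [0, 0, 0], [0, 0, 0], [0, 0, 0]]}}

```text
time: 8.05
tool_pos: [0.5592, 0.0383, 0.0205]
tcp_rot: [0.483, 1.544, 0.731]
wrist_force: [2.3, -18.1, 5.6]
width: 1.0
```

```bash
python3 - <<'E'
from h import *
st(); p,d=look('top9')
E
```

```text
t 8.05 pos [0.5592 0.0383 0.0205] bay [-40.2   0.3] hd -0.3 lean 44.2 zz 0.001 F [  2.3 -18.1   5.6] q [-0.36  0.53  1.89  0.68  1.26 -0.93]
crate bay [1.5 0.8] th -0.1 size [150.  90.] z 0.2175 tilt 0.0123
```

The force rose and the tool stalled, so the crate has reached the stop. One more small nudge will seat it square.

>>> {"op": "carry_out", "data": {"offset": [[0.05, 0.05, 0], [0.05, 0.05, 0], [0, 0, 0], [0, 0, 0], [0, 0, 0]], "delta_rot": [[0, 0, 0], [0, 0, 0], [0, 0, 0], [0, 0, 0], [0, 0, 0]]}}

```text
time: 8.52
tool_pos: [0.5595, 0.0386, 0.0205]
tcp_rot: [0.48, 1.543, 0.73]
wrist_force: [2.8, -21.4, 6.1]
width: 1.004
```

>>> {"op": "carry_out", "data": {"offset": [[-0.1, -0.1, 0], [-0.2, -0.2, 0], [-0.4, -0.4, 0], [-0.8, -0.8, 0], [-1, -1, 0]], "delta_rot": [[0, 0, 0], [0, 0, 0], [0, 0, 0], [0, 0, 0], [0, 0, 0]]}}

```text
time: 8.93
tool_pos: [0.5601, 0.0098, 0.0192]
tcp_rot: [0.491, 1.552, 0.739]
wrist_force: [0.7, 0.4, 0.8]
width: 1.001
```

>>> {"op": "carry_out", "data": {"offset": [[-1.5, -1, 0], [-2, -1, 0], [-2.5, -0.5, 0], [-2.5, -0.5, 0], [-2.5, -0.5, 0]], "delta_rot": [[0, 0, 0], [0, 0, 0], [0, 0, 0], [0, 0, 0], [0, 0, 0]]}}

```text
time: 9.35
tool_pos: [0.5781, -0.0936, 0.0729]
tcp_rot: [0.493, 1.551, 0.737]
wrist_force: [1.5, -0.3, -0.8]
width: 1.002
```

```bash
python3 - <<'E'
from h import *
st(); p,d=look('top10'); s,_=snap('side','side10')
a=cv2.resize(p[170:320,230:430,::-1],(640,480),interpolation=cv2.INTER_CUBIC)
cv2.imwrite('pics/c5.png',a); cv2.imwrite('pics/c6.png',cv2.resize(s[150:390,200:460,::-1],None,fx=2.2,fy=2.2))
E
```

```text
t 9.35 pos [ 0.5781 -0.0936  0.0729] bay [-173.4    3.9] hd 0.3 lean 44.8 zz -0.007 F [ 1.5 -0.3 -0.8] q [-0.53  0.56  1.71  0.57  1.46 -0.93]
crate bay [1.6 0.7] th 0.1 size [150.  90.] z 0.2175 tilt 0.0129
```

View pics/c5.png

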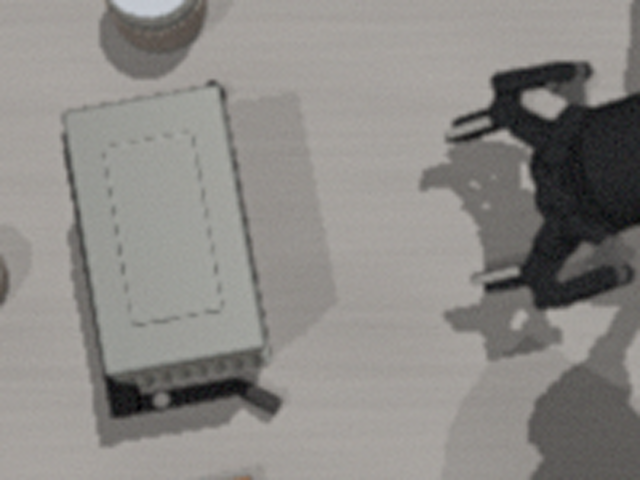

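View pics/c6.png

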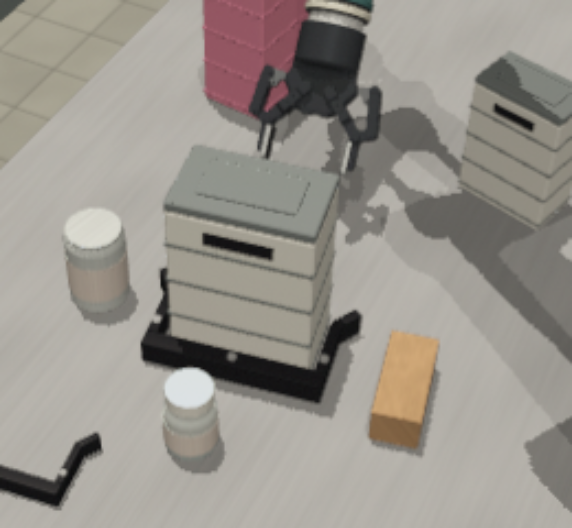

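The crate is square against the stop, the can, jar and carton are where they were, and the gripper is clear. I let the arm settle and hand the job in.

>>> {"op": "carry_out", "data": {"offset": [[0, 0, 0], [0, 0, 0], [0, 0, 0], [0, 0, 0], [0, 0, 0]], "delta_rot": [[0, 0, 0], [0, 0, 0], [0, 0, 0], [0, 0, 0], [0, 0, 0]]}}

```text
time: 9.87
tool_pos: [0.5774, -0.0902, 0.0718]
tcp_rot: [0.493, 1.552, 0.739]
wrist_force: [-0.5, -0.0, -0.3]
width: 1.002
```

```bash
python3 - <<'E'
from h import *
st(); print(finish_job())
E
```

```text
t 9.8667 pos [ 0.5774 -0.0902  0.0718] bay [-170.    4.] hd 0.4 lean 44.8 zz -0.008 F [-0.5 -0.  -0.3] q [-0.53  0.56  1.71  0.57  1.46 -0.93]
the job is handed in; nothing more can be done
None
```

The crate is parked square against the stop, and the job is handed in at 9.9 s. I pushed it low from behind with the open fingers leaned about 45°. One finger turned it into line first, then both pushed it straight into the bay.

- **Crate pose:** the last top-camera check put it about 1.6 mm past my estimate of the bay origin, 0.7 mm to the side and turned 0.1°. The 1.6 mm is within the error of my bay measurement.
- **At the stop:** the tool stalled and the wrist force rose from about 12 N to 21 N, so I take the crate to be fully back.
- **Flat on the counter:** the lid stayed at the same height in every check along the way, so I saw no tipping or lifting.
- **Bystanders and gripper:** the can, jar and carton look unmoved in the final pictures; I judged this by eye, not by measurement. The gripper stands about 13 cm clear of the crate, with about zero force on the wrist.

No check failed or disagreed.

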